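# Weigh a honey jar on the two-pan balance

## Robot

A 7-joint arm with a two-finger parallel gripper is mounted at the origin on the work surface. World frame = base frame: x ahead of the robot, y to its left, z up, the work surface at z = 0. Lengths are in m, angles in rad, forces in N, time in s.
With the tool pointing down it reaches from about 0.425 to 0.825 m from the base axis. Payload 3.6 kg.
Tool frame: the origin (TCP) lies at the very end of the fingers, on their centre line; the grasp point (between the pads) lies 19 mm behind it (ctrl.grip_point_offset is the distance from the TCP to the grasp point, in m); x points along the fingers, y is the direction in which the jaws open and shut, and the axes are right-handed (so a half turn about x gives the same grasp; the last joint's range is limited). The gripper opens to 85 mm and grips with 20 to 120 N. Pads are 22 mm wide; open, the fingers measure 114 mm over their backs; the gripper's body (76 mm by 85 mm) begins 54 mm behind the grasp point. The pads swing forward as they close: fully open they stand 13 mm farther back than shut.
Start: joints at [1.101, 0.615, -0.013, 1.423, 0.008, 1.103, -0.04], TCP at [0.279, -0.587, 0.231] pointing down, gripper open.
Joint ranges: [-3.12, 3.12], [-0.3, 2.06], [-1.34, 1.32], [0.26, 2.42], [-1.36, 4.5], [0.01, 1.98], [-2.84, 2.84]. Speed limits (rad/s): [2.79, 2.79, 3.14, 3.14, 3.14, 3.14, 3.14].

## Interface

Orientations are given as a rotation vector (axis times angle).
In Python, from station import ctrl gives the robot as it stands.
- The arm moves only by the shell command python3 -m crank 'ROWS'. ROWS is JSON, a list of rows, each a list of 7 numbers: the shift along the world's x, y, z in cm, then the turn, a rotation vector about the world's x, y, z in rad, then the opening in per cent of the stroke, from 0 (shut) to 100 (fully open). In form: [[x, y, z, rx, ry, rz, gripper], ...]. A call has exactly 10 rows; each row shifts and turns the pose as measured when the row begins; what a row does not reach is not made up. A row lasts 1/12 s, in which the tool goes at most 41.7 mm and 7.16 degrees, less where a joint would pass 70% of its speed; a pose out of reach is approached as far as the arm can. A call with a gripper value outside its range is refused whole. The fingers move at their own pace and stop on an object; the grip force is fixed at half the most. Time passes only in rows, so rows that do not move let the fingers close, or fill a call up. It gives the time, the measured TCP pose, the force and the opening at its end, in the units of the state.
- ctrl.get_state(): the state, without advancing time (a new reading comes with each control period).
- ctrl.camera(name): name is "scene" or "top" or "wrist"; returns the picture (384x512x3 uint8, red, green, blue); there is no depth.
- ctrl.camera_info(name): a dict with "fx", "fy", "cx", "cy" (pixels), "R" (3x3) and "t" (3): a world point X has camera coordinates R X + t. Camera axes: x right, y down, z forward; pixel columns grow to the right and rows downward; lengths in m; the calibration is good to about 2 mm. A picture is of the moment at which its call begins: read the wrist's pose just before it. camera_info takes no time and is no camera call; for the wrist camera it gives the pose at the moment of the call.
- ctrl.job_done(): hands the job in, once; it reports no verdict.
The state is a dict: "time_s": time; "joint_pos": joint angles; "joint_velocities": joint speeds; "effort": joint torques, N m; "position": TCP position; "tool_rot": TCP orientation; "wrist_force": force on the tool from outside, world axes, zero at the start; "wrist_torque": the same for the moment, N m; "opening": finger opening in m.
Only numpy, scipy, OpenCV 4.12 (cv2) and the standard library are available. Lean on these libraries where they do the work, as an engineer would, in place of code of your own. Each camera call takes 0.05 s, during which the arm holds its last target. There are 200 camera calls.

## Task

Check the weight of the honey jar that stands on the kitchen balance: pick the right ones of the three steel weights and stand them upright on the balance's empty pan, setting them down rather than dropping them, until the beam comes to rest level. Leave any weight you do not need standing upright on its board or the worktop; leave the jars, and the mug, bread roll and cup standing about, where they are.

Things in the scene. Friction and masses are not known exactly. Their poses are not given: they have to be found in the camera images.
- beam (a joint): beam of the two-pan balance, rad: 0 = jar pan fully down (stop, as at the start), 0.12 = level, 0.24 = weight pan fully down (stop). Pans stay horizontal and move 18 mm up or down from level. Soft spring: 10 g unbalance tilts it 0.016 rad, 73 g reaches a stop. Settles in 2 s. A black pointer meets a black mark at level, on a white plate facing away from the robot, its top 152 mm above the worktop
- weight_pan_floor (a point): centre of the inner floor of the empty weight pan of the balance, and moves with the pan: a round steel dish, flat floor 126 mm across, with a rim that stands 6 mm above that floor and is 156 mm across. Floor about 111 mm above the worktop at the start (fully up), 93 mm at level. z is up; y points along the beam towards the jar pan, whose centre is 300 mm away
- jar_pan_floor (a point): centre of the inner floor of the jar pan, the same kind of dish at the beam's other end, 75 mm above the worktop at the start (fully down); moves with the pan. One jar stands on it
- w_large_mid (a point): the large kitchen weight, bare steel, 500 g: a round body 50 mm across and 40 mm high, a thin 12 mm neck, and on top a round grip knob 24 mm across and 18 mm high; 86 mm high in all. The point is on its axis half-way up (43 mm above its foot, 43 mm below the top of the knob; the middle of the knob is 34 mm above the point); z is up along its axis. At the start it stands on the small wooden board; the three weights stand in a row about 75 mm apart, in any order
- w_medium_mid (a point): the medium kitchen weight, bare steel, 200 g: a round body 38 mm across and 30 mm high, a thin 12 mm neck, and on top a round grip knob 24 mm across and 18 mm high; 72 mm high in all. The point is on its axis half-way up (36 mm above its foot, 36 mm below the top of the knob; the middle of the knob is 27 mm above the point); z is up along its axis. At the start it stands on the small wooden board; the three weights stand in a row about 75 mm apart, in any order
- w_small_mid (a point): the small kitchen weight, bare steel, 100 g: a round body 32 mm across and 22 mm high, a thin 12 mm neck, and on top a round grip knob 24 mm across and 18 mm high; 62 mm high in all. The point is on its axis half-way up (31 mm above its foot, 31 mm below the top of the knob; the middle of the knob is 22 mm above the point); z is up along its axis. At the start it stands on the small wooden board; the three weights stand in a row about 75 mm apart, in any order
- w_large: the large weight again: centre of its foot
- w_medium: the medium weight again: centre of its foot
- w_small: the small weight again: centre of its foot
- jar_low_mid (a point): the low, slim glass jar of honey with a steel lid, 68 mm across and 80 mm high, nominally 300 g (true within 2 %). The point is on its axis half-way up; z is up. One of the three jars stands on the balance's jar pan, the other two on the upturned red crate beside it; which one varies. No jar is to be handled
- jar_wide_mid (a point): the wide glass jar of honey with a steel lid, 96 mm across and 105 mm high, nominally 600 g (true within 2 %). The point is on its axis half-way up; z is up. One of the three jars stands on the balance's jar pan, the other two on the upturned red crate beside it; which one varies. No jar is to be handled
- jar_tall_mid (a point): the tall glass jar of honey with a steel lid, 82 mm across and 150 mm high, nominally 700 g (true within 2 %). The point is on its axis half-way up; z is up. One of the three jars stands on the balance's jar pan, the other two on the upturned red crate beside it; which one varies. No jar is to be handled
- board: small light wooden board, 90 x 250 x 12 mm, fixed on the worktop, on which the weights stand; origin at the centre of its underside, y along its length (the row of weights), z up
- mug: bystander: white mug, 80 mm across, 95 mm high, handle at its +y; origin at its foot
- roll: bystander: bread roll, 88 mm across, 51 mm high; origin at its foot
- cup: bystander: white plastic cup, 76 mm across, 110 mm high; origin at its foot
Not all that is in view belongs to the job. What is shaped like the w_medium but purple is not meant. Leave any orange look-alike of the w_small alone.

How it is judged:
At the end, for the whole second after the job is handed in: the beam is at rest within 0.04 rad of level (0.08 to 0.16); every weight is upright, standing either on the floor of the weight pan (axis within 60 mm of its centre) or on the board or worktop; the three jars are within 45 mm of where they began (the pan's own rise included) (value of joint beam between 0.08 and 0.16 rad and velocity of joint beam between -0.03 and 0.03 rad/s and ((horizontal distance between w_large_mid and weight_pan_floor below 0.06 m and angle between w_large_mid's own z axis and vertical below 0.1 rad and z of w_large_mid in the frame of weight_pan_floor between 0.037 and 0.049 m) or (height (world z) of w_large_mid below 0.063 m and angle between w_large_mid's own z axis and vertical below 0.1 rad)) and ((horizontal distance between w_medium_mid and weight_pan_floor below 0.06 m and angle between w_medium_mid's own z axis and vertical below 0.1 rad and z of w_medium_mid in the frame of weight_pan_floor between 0.03 and 0.042 m) or (height (world z) of w_medium_mid below 0.056 m and angle between w_medium_mid's own z axis and vertical below 0.1 rad)) and ((horizontal distance between w_small_mid and weight_pan_floor below 0.06 m and angle between w_small_mid's own z axis and vertical below 0.1 rad and z of w_small_mid in the frame of weight_pan_floor between 0.025 and 0.037 m) or (height (world z) of w_small_mid below 0.051 m and angle between w_small_mid's own z axis and vertical below 0.1 rad)) and distance of each of jar_low_mid, jar_wide_mid, jar_tall_mid from where it was at the start of the episode below 0.045 m); the robot touches nothing.
It fails at once if a weight is dropped from more than about 3 cm onto the balance ((linear speed of w_large above 0.8 m/s and distance between w_large_mid and weight_pan_floor below 0.12 m and contact force between the fingers and w_large below 0.3 N) or (linear speed of w_medium above 0.8 m/s and distance between w_medium_mid and weight_pan_floor below 0.12 m and contact force between the fingers and w_medium below 0.3 N) or (linear speed of w_small above 0.8 m/s and distance between w_small_mid and weight_pan_floor below 0.12 m and contact force between the fingers and w_small below 0.3 N)).
It fails at once if a jar is tipped, or taken from where it stood (the rise and fall of the pan is allowed) (angle between any of jar_low_mid, jar_wide_mid, jar_tall_mid's own z axis and vertical above 0.35 rad or distance of any of jar_low_mid, jar_wide_mid, jar_tall_mid from where it was at the start of the episode above 0.06 m).
It fails at once if the mug, the bread roll or the plastic cup is pushed more than 4 cm (distance of any of mug, roll, cup from where it was at the start of the episode above 0.04 m).
It also fails if it takes over 54 s, if anything falls off the work surface, if the arm or the gripper's body presses on something with over 40 N, if the wrist force passes 120 N, or if a joint passes its speed limit or range.

## Working session

There is one attempt and no reset: what is moved stays moved. The work goes in short steps, Python scripts to look and compute and a shell command to move; the robot and the scene stay as the last step left them, time stands still between calls to the robot, and variables do not carry over. Pictures are saved under pics/ and viewed, about 8 in all and at most 12, crops included, and the job is handed in when it is done.

```bash
mkdir -p pics; ls
cat > h.py <<'E'
import numpy as np, cv2
from station import ctrl
def snap(name,fn):
    info=ctrl.camera_info(name); im=ctrl.camera(name); cv2.imwrite(f'pics/{fn}.png',im[:,:,::-1]); np.save(f'pics/{fn}.npy',im); np.save(f'pics/{fn}_info.npy',info,allow_pickle=True); return im,info
def load(fn): return np.load(f'pics/{fn}.npy'),np.load(f'pics/{fn}_info.npy',allow_pickle=True).item()
def ray(i,u,v):
    R=np.array(i['R']);t=np.array(i['t']).ravel()
    d=R.T@np.array([(u-i['cx'])/i['fx'],(v-i['cy'])/i['fy'],1.]); return -R.T@t,d
def onz(i,u,v,z):
    c,d=ray(i,u,v); return c+d*(z-c[2])/d[2]
def proj(i,X):
    p=np.array(i['R'])@np.array(X)+np.array(i['t']).ravel(); return i['fx']*p[0]/p[2]+i['cx'],i['fy']*p[1]/p[2]+i['cy']
E
python3 - <<'E'
from h import *
a,ia=snap('scene','s0'); b,ib=snap('top','t0')
for i in (ia,ib): print({k:np.round(v,3).tolist() for k,v in i.items()}, ray(i,0,0)[0])
cv2.imwrite('pics/both0.png',np.hstack([cv2.resize(x,(400,300)) for x in (a,b)])[:,:,::-1])
s=ctrl.get_state(); print(s)
E
```

```text
pics
{'fx': 397.978, 'fy': 397.978, 'cx': 247.386, 'cy': 191.281, 'R': [[-0.259, 0.966, -0.006], [0.718, 0.189, -0.67], [-0.646, -0.177, -0.743]], 't': [0.153, -0.313, 1.667]} [1.34155648 0.20705643 1.0288748 ]
{'fx': 450.761, 'fy': 450.761, 'cx': 253.54, 'cy': 191.407, 'R': [[-0.016, -1.0, -0.02], [-0.98, 0.019, -0.198], [0.198, 0.016, -0.98]], 't': [0.001, 0.534, 1.514]} [ 0.22258797 -0.03348122  1.58954126]
{'time_s': 0.1, 'joint_pos': array([ 1.1015027 ,  0.61582274, -0.01262624,  1.42473352,  0.00807256,
        1.10338318, -0.04039316]), 'joint_velocities': array([ 0.00046924, -0.00178459,  0.00079681, -0.00338182,  0.00081546,
        0.00135534, -0.00067683]), 'effort': array([ 1.93154083e-03, -4.70382750e+01,  2.60540480e-01, -1.71571577e+01,
        1.01252360e-02,  5.83056884e-03,  2.45822639e-05]), 'position': array([ 0.27823406, -0.58668889,  0.23025548]), 'tool_rot': array([ 1.97640493,  0.44731882, -1.97742335]), 'wrist_force': array([-0.78872996,  0.60722173,  0.5862746 ]), 'wrist_torque': array([ 0.03084502, -0.00047209, -0.00755936]), 'opening': 0.0852907643912945}
```

View pics/t0.png

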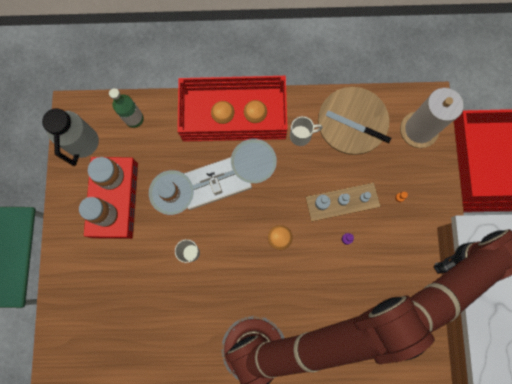

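View pics/s0.png

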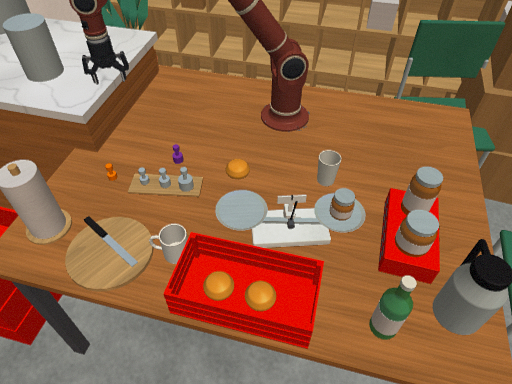

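Top view: weights on the board at about (323,202), (344,199) and (366,197). The weight pan is at (254,161) and the jar pan at (171,192). The lookalikes are purple (348,239) and orange (402,197), both off the board, so neither is meant. Next is one enlarged crop to confirm the weights and work out which jar is on the pan.

Run:
```python
from h import *
a,ia=load('s0'); b,ib=load('t0')
def crop(im,u,v,w,h): return cv2.resize(im[v:v+h,u:u+w],(400,300),interpolation=cv2.INTER_CUBIC)
m=np.vstack([np.hstack([crop(b,300,175,112,84),crop(a,100,135,112,84)]),np.hstack([crop(b,68,140,128,96),crop(a,300,150,144,108)])])
cv2.imwrite('pics/m0.png',m[:,:,::-1])
# pan: greyish disc in top view
for n,(u,v),z in (('wpan',(254,161),.117),('jpan',(171,192),.081),('L',(323,202),.09),('M',(344,199),.075),('S',(366,197),.065),('roll',(280,238),.05),('cup',(186,251),.1),('mug',(301,131),.095)):
    print(n,onz(ib,u,v,z).round(3))
```

```text
wpan [ 0.626 -0.012  0.117]
jpan [0.532 0.274 0.081]
L [ 0.485 -0.242  0.09 ]
M [ 0.497 -0.316  0.075]
S [ 0.504 -0.393  0.065]
roll [ 0.371 -0.096  0.05 ]
cup [0.328 0.217 0.1  ]
mug [ 0.736 -0.177  0.095]
```

View pics/m0.png

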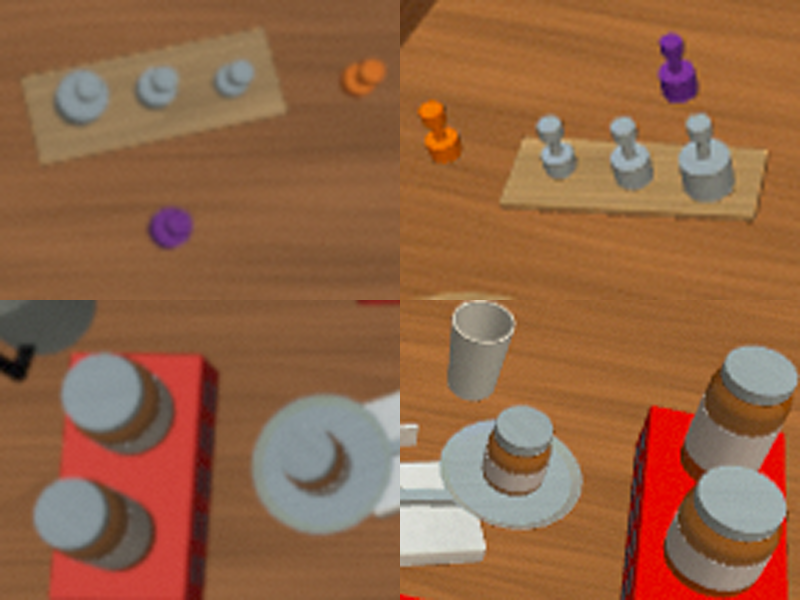

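The jar on the pan is the low one: its lid is about 0.43 of the pan's width, and the tall and wide jars are both on the crate. So 300 g = medium + small. The steel weights on the board run large, medium, small towards −y. Now I'll measure the knobs and pan precisely.

Run:
```python
from h import *
from scipy.spatial.transform import Rotation as Ro
a,ia=load('s0'); b,ib=load('t0')
def tri(p,q):
    A=[];B=[]
    for i,(u,v) in ((ib,p),(ia,q)):
        c,d=ray(i,u,v); d/=np.linalg.norm(d); P=np.eye(3)-np.outer(d,d); A.append(P);B.append(P@c)
    return np.linalg.lstsq(np.vstack(A),np.hstack(B),rcond=None)[0]
for n,p,q,z in (('S',(367.2,194.6),(141.4,168.6),.074),('M',(345.9,197.4),(162.4,169.4),.084),('L',(324.9,199.9),(183.7,169),.098)):
    print(n,onz(ib,*p,z).round(4),onz(ia,*q,z).round(4),tri(p,q).round(4))
# pan ellipses
for nm,im,i,c in (('top',b,ib,(254,161)),('scene',a,ia,(241,210))):
    hsv=cv2.cvtColor(im,cv2.COLOR_RGB2HSV); u,v=c
    print(nm,hsv[v,u])
    m=((abs(hsv[...,0].astype(int)-hsv[v,u,0])<12)&(hsv[...,1]>25)&(hsv[...,1]<90)&(hsv[...,2]>110)).astype(np.uint8)
    n,l,st,ce=cv2.connectedComponentsWithStats(m); k=l[v,u]
    cs,_=cv2.findContours((l==k).astype(np.uint8),0,2); cc=max(cs,key=cv2.contourArea)
    e=cv2.fitEllipse(cv2.convexHull(cc)); print(st[k],e, onz(i,*e[0],.117).round(4))
print(Ro.from_rotvec(ctrl.get_state()['tool_rot']).as_matrix().round(3))
```

```text
S [ 0.5108 -0.3956  0.074 ] [ 0.5021 -0.3979  0.074 ] [ 0.5091 -0.3933  0.082 ]
M [ 0.5006 -0.3208  0.084 ] [ 0.4964 -0.3214  0.084 ] [ 0.4998 -0.3197  0.0877]
L [ 0.4909 -0.2475  0.098 ] [ 0.4892 -0.2457  0.098 ] [ 0.4903 -0.2463  0.0991]
top [ 99  26 156]
[ 235  144   38   36 1003] ((253.52789306640625, 161.2721710205078), (36.169349670410156, 37.75714874267578), 89.83717346191406) [ 0.6247 -0.0106  0.117 ]
scene [ 92  21 171]Traceback (most recent call last):
  File "<stdin>", line 18, in <module>
cv2.error: OpenCV(4.12.0) /io/opencv/modules/imgproc/src/shapedescr.cpp:361: error: (-201:Incorrect size of input array) There should be at least 5 points to fit the ellipse in function 'fitEllipseNoDirect'
```

Run:
```python
from h import *
from scipy.spatial.transform import Rotation as Ro
print(Ro.from_rotvec(ctrl.get_state()['tool_rot']).as_matrix().round(3))
i=ctrl.camera_info('wrist'); R=np.array(i['R']);print(R.round(2), i['fx'],ray(i,0,0)[0])
_,ib=load('t0'); print('pan',onz(ib,253.5,161.3,.111))
```

```text
[[-0.001  0.429 -0.904]
 [ 0.002 -0.904 -0.429]
 [-1.    -0.002 -0.   ]]
[[ 0.43 -0.9  -0.  ]
 [-0.86 -0.41  0.31]
 [-0.29 -0.13 -0.95]] 318.1042948725104 [ 0.35247403 -0.55133045  0.37380181]
pan [ 0.62620705 -0.01040628  0.111     ]
```

```bash
python3 -m crank '[[2.2,2.65,0,0,0,0.12,100],[2.2,2.65,0,0,0,0.12,100],[2.2,2.65,0,0,0,0.12,100],[2.2,2.65,0,0,0,0.12,100],[2.2,2.65,0,0,0,0.12,100],[2.2,2.65,0,0,0,0.12,100],[2.2,2.65,0,0,0,0.12,100],[2.2,2.65,0,0,0,0.12,100],[2.2,2.65,0,0,0,0.12,100],[2.2,2.65,0,0,0,0.12,100]]'
```

```text
time_s: 0.93
position: [0.4909, -0.3173, 0.2245]
tool_rot: [1.122, 1.256, -1.147]
wrist_force: [0.3, -0.4, -0.4]
opening: 0.0856
```

```bash
python3 -m crank '[[0,0,0,0,0,0.09,70],[0,0,0,0,0,0.09,70],[0,0,0,0,0,0,70],[0,0,0,0,0,0,70],[0,0,0,0,0,0,70],[0,0,0,0,0,0,70],[0,0,0,0,0,0,70],[0,0,0,0,0,0,70],[0,0,0,0,0,0,70],[0,0,0,0,0,0,70]]'
python3 - <<'E'
from h import *
from scipy.spatial.transform import Rotation as Ro
print(Ro.from_rotvec(ctrl.get_state()['tool_rot']).as_matrix().round(3))
w,i=snap('wrist','w1')
for n,X in (('S',(.508,-.395,.074)),('M',(.499,-.321,.084)),('L',(.490,-.247,.098))): print(n,proj(i,X))
E
```

```text
time_s: 1.77
position: [0.4953, -0.3069, 0.2224]
tool_rot: [0.979, 1.342, -0.993]
wrist_force: [-0.9, 0.5, 0.1]
opening: 0.0597
[[-0.009  0.955  0.296]
 [-0.004  0.296 -0.955]
 [-1.    -0.01   0.001]]
S (np.float64(237.1462714532259), np.float64(260.47645910482566))
M (np.float64(249.69499733260287), np.float64(196.75529423498296))
L (np.float64(265.49696003194333), np.float64(117.7819786186529))
```

View pics/w1.png

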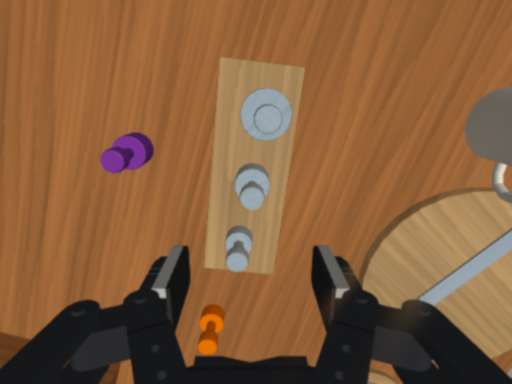

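The wrist view shows the knob tops at L (267,119), M (252,197) and S (237,261). All three are within about 3 px of prediction, and purple and orange are clear of them.

Run:
```python
from h import *
w,i=load('w1')
hsv=cv2.cvtColor(w,cv2.COLOR_RGB2HSV)
for n,p,z in (('S',(237,261),.074),('M',(252.5,197.5),.084),('L',(267.5,119),.098)): print(n,onz(i,*p,z).round(4))
print(ctrl.get_state()['position'])
```

```text
S [ 0.508  -0.3956  0.074 ]
M [ 0.5017 -0.3209  0.084 ]
L [ 0.4919 -0.2474  0.098 ]
[ 0.49532087 -0.30688572  0.22239333]
```

```bash
python3 -m crank '[[0.4,-0.8,0,0,0,-0.04,70],[0.2,-0.6,-1,0,0,-0.04,70],[0,0,-2.5,0,0,0,70],[0,0,-2.5,0,0,0,70],[0,0,-2.5,0,0,0,70],[0,0,-2,0,0,0,70],[0,0,-2,0,0,0,70],[0,0,-1,0,0,0,70],[0,0,0,0,0,0,70],[0,0,0,0,0,0,70]]'
```

```text
time_s: 2.65
position: [0.5062, -0.3296, 0.0846]
tool_rot: [1.055, 1.287, -1.07]
wrist_force: [-0.2, 0.2, 0.5]
opening: 0.0597
```

```bash
python3 -m crank '[[-0.4,0.8,0,0,0,0,70],[0,0,0,0,0,0,70],[0,0,-1,0,0,0,70],[0,0,-1,0,0,0,70],[0,0,-0.9,0,0,0,70],[0,0,0,0,0,0,70],[0,0,0,0,0,0,70],[0,0,0,0,0,0,70],[0,0,0,0,0,0,70],[0,0,0,0,0,0,70]]'
```

```text
time_s: 3.48
position: [0.5051, -0.3225, 0.0575]
tool_rot: [1.056, 1.277, -1.068]
wrist_force: [0.1, 0.9, -0.7]
opening: 0.0601
```

```bash
python3 -m crank '[[-0.4,0.1,-0.3,0,0,0,70],[0,0,0,0,0,0,70],[0,0,0,0,0,0,0],[0,0,0,0,0,0,0],[0,0,0,0,0,0,0],[0,0,0,0,0,0,0],[0,0,0,0,0,0,0],[0,0,0,0,0,0,0],[0,0,0,0,0,0,0],[0,0,0,0,0,0,0]]'
```

```text
time_s: 4.32
position: [0.5006, -0.3218, 0.0551]
tool_rot: [1.056, 1.275, -1.069]
wrist_force: [-0.8, -0.1, -0.0]
opening: 0.0222
```

```bash
python3 -m crank '[[0,0,1,0,0,0,0],[0,0,3,0,0,0,0],[0,0,3.5,0,0,0,0],[0,0,3.5,0,0,0,0],[0,0,3,0,0,0,0],[0,0,2,0,0,0,0],[0,0,0,0,0,0,0],[0,0,0,0,0,0,0],[0,0,0,0,0,0,0],[0,0,0,0,0,0,0]]'
```

```text
time_s: 5.15
position: [0.495, -0.3179, 0.2201]
tool_rot: [1.055, 1.288, -1.07]
wrist_force: [-0.7, 0.1, -1.2]
opening: 0.0222
```

```bash
python3 -m crank '[[1,2,0,0,0,0,0],[1.5,3,0,0,0,0,0],[1.5,3,0,0,0,0,0],[1.5,3,0,0,0,0,0],[1.5,3,0,0,0,0,0],[1.5,3,0,0,0,0,0],[1.5,3,0,0,0,0,0],[1.5,3,0,0,0,0,0],[1,2,0,0,0,0,0],[0,0,0,0,0,0,0]]'
```

```text
time_s: 5.98
position: [0.6093, -0.0589, 0.1982]
tool_rot: [1.053, 1.322, -1.101]
wrist_force: [0.4, 0.6, -2.5]
opening: 0.0226
```

```bash
python3 -m crank '[[1.3,0.9,0.3,0,0,0,0],[1,0.8,0.2,0,0,0,0],[0,0,0,0,0,0,0],[0,0,0,0,0,0,0],[0,0,0,0,0,0,0],[0,0,0,0,0,0,0],[0,0,0,0,0,0,0],[0,0,0,0,0,0,0],[0,0,0,0,0,0,0],[0,0,0,0,0,0,0]]'
python3 - <<'E'
from h import *
from scipy.spatial.transform import Rotation as Ro
s=ctrl.get_state();print(Ro.from_rotvec(s['tool_rot']).as_matrix().round(3))
w,i=snap('wrist','w2')
P=s['position']; print(proj(i,(.626,-.010,.111)),proj(i,P-[0,0,.043]),proj(i,(.626,-.010,.117)))
cv2.imwrite('pics/w2s.png',np.hstack([cv2.resize(x,(400,300)) for x in (w,snap('scene','s2')[0])])[:,:,::-1])
E
```

```text
time_s: 6.82
position: [0.6241, -0.0462, 0.1914]
tool_rot: [1.039, 1.34, -1.121]
wrist_force: [0.1, 0.2, -1.6]
opening: 0.0219
[[-0.068  0.981  0.182]
 [-0.007  0.182 -0.983]
 [-0.998 -0.068 -0.006]]
(np.float64(268.1751571575249), np.float64(157.8585631323976)) (np.float64(253.06995897790964), np.float64(223.9510731192287)) (np.float64(268.04613632208566), np.float64(159.58074363856642))
```

View pics/w2s.png

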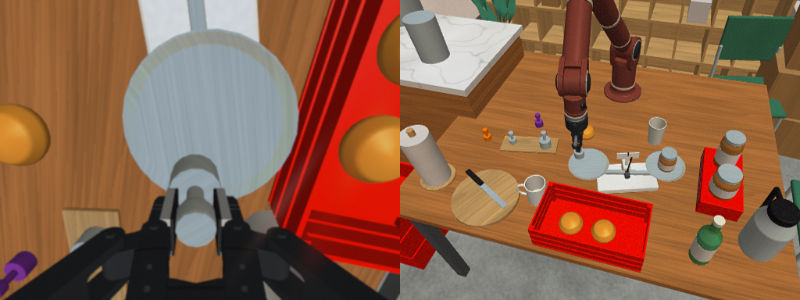

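The weight hangs securely, with the pan below it. The tool has tilted about 0.07 rad, which I'll correct. I also need to check the pan centre, because the wrist view puts its ellipse near (270,146) against a predicted (268,159).

Run:
```python
from h import *
from scipy.optimize import least_squares
w,i=load('w2'); t,ib=load('t0')
th=np.linspace(0,2*np.pi,72,endpoint=False)
def circ(i,c): return np.array([proj(i,(c[0]+.078*np.cos(a),c[1]+.078*np.sin(a),.117)) for a in th])
for nm,i_ in (('w',i),('t',ib)):
    for c in ((.625,-.011),(.624,-.001)):
        p=circ(i_,c); print(nm,c,'L',p[:,0].min().round(1),'R',p[:,0].max().round(1),'T',p[:,1].min().round(1),'B',p[:,1].max().round(1))
for im,v,u in ((t,161,254),(t,192,171)):
    print(im[v,u-32:u+32:1,0].tolist()); print(im[v-32:v+32,u,0].tolist())
    print(im[v,u-32:u+32:1,2].tolist()); print(im[v-32:v+32,u,2].tolist())
```

```text
w (0.625, -0.011) L 156.3 R 381.9 T 37.2 B 260.1
w (0.624, -0.001) L 156.1 R 385.1 T 19.1 B 248.4
t (0.625, -0.011) L 230.6 R 276.7 T 139.1 B 183.7
t (0.624, -0.001) L 227.6 R 273.8 T 139.4 B 184.1
[188, 191, 191, 195, 193, 194, 193, 191, 176, 149, 138, 135, 139, 135, 139, 136, 137, 138, 137, 138, 140, 137, 137, 139, 140, 141, 140, 139, 142, 141, 138, 140, 140, 138, 137, 139, 140, 138, 137, 140, 139, 139, 139, 139, 138, 136, 138, 138, 137, 136, 136, 136, 136, 138, 136, 136, 137, 136, 134, 136, 135, 135, 134, 134]
[187, 136, 102, 109, 128, 109, 115, 143, 115, 108, 124, 137, 140, 138, 138, 136, 139, 138, 139, 136, 139, 138, 140, 139, 141, 140, 139, 140, 138, 137, 140, 140, 140, 138, 137, 138, 139, 137, 136, 136, 140, 139, 139, 141, 138, 142, 140, 140, 140, 138, 140, 139, 140, 138, 135, 139, 140, 136, 130, 124, 129, 131, 132, 127]
[186, 193, 195, 199, 197, 199, 198, 198, 181, 149, 133, 135, 150, 154, 155, 153, 154, 156, 155, 156, 155, 155, 155, 156, 156, 159, 156, 156, 159, 158, 155, 157, 156, 154, 155, 155, 156, 155, 154, 157, 155, 156, 155, 156, 155, 153, 155, 153, 153, 152, 151, 146,
[... 886 characters left out ...]
140, 138, 138, 140, 138, 139, 139, 139, 138, 138, 137, 134, 132, 132, 129, 136, 136, 132, 134, 138]
[59, 56, 55, 55, 54, 55, 53, 59, 61, 88, 121, 131, 136, 146, 151, 151, 154, 152, 151, 150, 149, 149, 149, 150, 149, 153, 150, 152, 153, 153, 151, 153, 152, 147, 124, 88, 53, 38, 49, 71, 89, 121, 150, 156, 155, 157, 153, 153, 152, 152, 151, 154, 149, 150, 168, 187, 195, 194, 194, 192, 194, 197, 199, 200]
[55, 55, 58, 54, 56, 57, 54, 57, 57, 75, 108, 128, 138, 142, 150, 155, 155, 155, 158, 156, 153, 150, 149, 150, 150, 153, 153, 153, 153, 149, 149, 153, 152, 150, 139, 117, 87, 53, 41, 55, 79, 86, 106, 145, 155, 156, 155, 158, 154, 155, 156, 154, 145, 138, 122, 80, 55, 57, 53, 60, 58, 56, 58, 60]
```

With perspective included, the pan rim matches (0.625,−0.011) in both views. I'll place the medium weight at about (0.635,−0.039) and fix the tilt first.

```bash
python3 -m crank '[[0.6,0.4,0.2,0,-0.035,0,0],[0.5,0.3,0.2,0,-0.035,0,0],[0,0,0,0,0,0,0],[0,0,0,0,0,0,0],[0,0,0,0,0,0,0],[0,0,0,0,0,0,0],[0,0,0,0,0,0,0],[0,0,0,0,0,0,0],[0,0,0,0,0,0,0],[0,0,0,0,0,0,0]]'
python3 -c "
from h import *
from scipy.spatial.transform import Rotation as Ro
s=ctrl.get_state();print(Ro.from_rotvec(s['tool_rot']).as_matrix()[:,0].round(3))"
```

```text
time_s: 7.75
position: [0.6353, -0.04, 0.1954]
tool_rot: [1.069, 1.284, -1.077]
wrist_force: [0.4, 0.8, -2.2]
opening: 0.0223
[ 0.002 -0.007 -1.   ]
```

```bash
python3 -m crank '[[0,0,-0.8,0,0,0,0],[0,0,-0.8,0,0,0,0],[0,0,-0.7,0,0,0,0],[0,0,-0.6,0,0,0,0],[0,0,-0.5,0,0,0,0],[0,0,-0.3,0,0,0,0],[0,0,0,0,0,0,0],[0,0,0,0,0,0,0],[0,0,0,0,0,0,0],[0,0,0,0,0,0,0]]'
```

```text
time_s: 8.58
position: [0.6349, -0.0401, 0.1542]
tool_rot: [1.069, 1.285, -1.078]
wrist_force: [-1.2, 0.2, 0.3]
opening: 0.0221
```

Contact: the 2 N load has gone off the wrist. Releasing.

```bash
python3 -m crank '[[0,0,0,0,0,0,60],[0,0,0,0,0,0,60],[0,0,0,0,0,0,60],[0,0,0,0,0,0,60],[0,0,0,0,0,0,60],[0,0,1,0,0,0,60],[0,0,2.5,0,0,0,60],[0,0,2.5,0,0,0,60],[0,0,2,0,0,0,60],[0,0,0,0,0,0,60]]'
python3 - <<'E'
from h import *
s,i=snap('wrist','w3')
for z in (.111,): print(proj(i,(.635,-.040,z+.072)),proj(i,(.626,-.010,z)))
t,_=snap('top','t3'); 
cv2.imwrite('pics/m3.png',np.hstack([cv2.resize(s,(400,300)),cv2.resize(t[110:230,190:350],(400,300))])[:,:,::-1])
print(ctrl.get_state()['position'])
E
```

```text
time_s: 9.42
position: [0.6357, -0.0397, 0.2407]
tool_rot: [1.07, 1.283, -1.075]
wrist_force: [0.8, -0.3, -0.5]
opening: 0.0515
(np.float64(247.27837907917288), np.float64(214.55019327136634)) (np.float64(243.77811511229788), np.float64(149.3736815079593))
[ 0.63366141 -0.04000578  0.23682491]
```

View pics/m3.png

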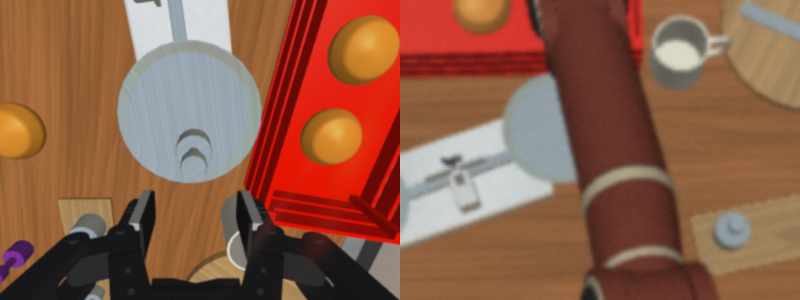

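The medium weight stands upright in the near part of the pan, with its knob at about (194,155) in the left half. Back for the small weight.

```bash
python3 -m crank '[[-1.3,-3.5,0,0,0,0,60],[-1.3,-3.6,0,0,0,0,60],[-1.3,-3.6,0,0,0,0,60],[-1.3,-3.6,0,0,0,0,60],[-1.3,-3.6,0,0,0,0,60],[-1.3,-3.6,0,0,0,0,60],[-1.3,-3.6,0,0,0,0,60],[-1.3,-3.6,0,0,0,0,60],[-1.3,-3.6,0,0,0,0,60],[-1,-2.5,0,0,0,0,60]]'; python3 -m crank '[[0,0,0,0,0,0,60],[0,0,0,0,0,0,60],[0,0,0,0,0,0,60],[0,0,0,0,0,0,60],[0,0,0,0,0,0,60],[0,0,0,0,0,0,60],[0,0,0,0,0,0,60],[0,0,0,0,0,0,60],[0,0,0,0,0,0,60],[0,0,0,0,0,0,60]]'
python3 -c "
from h import *
from scipy.spatial.transform import Rotation as Ro
s=ctrl.get_state();print(Ro.from_rotvec(s['tool_rot']).as_matrix()[:,:2].round(3))"
```

```text
time_s: 10.35
position: [0.493, -0.3858, 0.2233]
tool_rot: [1.053, 1.328, -1.065]
wrist_force: [0.3, -0.3, 0.3]
opening: 0.0514
time_s: 11.18
position: [0.4885, -0.3865, 0.2169]
tool_rot: [1.055, 1.339, -1.072]
wrist_force: [0.5, 0.4, -0.1]
opening: 0.0514
[[-0.036  0.979]
 [ 0.017  0.203]
 [-0.999 -0.032]]
```

```bash
python3 -m crank '[[1,-0.5,0,-0.017,-0.036,0,60],[0.9,-0.4,0,0,0,0,60],[0,0,-2,0,0,0,60],[0,0,-3,0,0,0,60],[0,0,-3,0,0,0,60],[0,0,-2,0,0,0,60],[0,0,-1,0,0,0,60],[0,0,0,0,0,0,60],[0,0,0,0,0,0,60],[0,0,0,0,0,0,60]]'
python3 -c "
from h import *
from scipy.spatial.transform import Rotation as Ro
s=ctrl.get_state();print(Ro.from_rotvec(s['tool_rot']).as_matrix()[:,:2].round(3))"
```

```text
time_s: 12.02
position: [0.5122, -0.3961, 0.1082]
tool_rot: [1.055, 1.285, -1.052]
wrist_force: [-0.7, -0.7, 0.2]
opening: 0.0514
[[ 0.012  0.979]
 [-0.008  0.205]
 [-1.     0.01 ]]
```

```bash
python3 -m crank '[[-0.4,0,-1,0,0,0,60],[0,0,-1.5,0,0,0,60],[0,0,-1.5,0,0,0,60],[0,0,-1.2,0,0,0,60],[0,0,-0.7,0,0,0,60],[0,0,0,0,0,0,60],[0,0,0,0,0,0,60],[0,0,0,0,0,0,60],[0,0,0,0,0,0,60],[0,0,0,0,0,0,60]]'
```

```text
time_s: 12.85
position: [0.5125, -0.4002, 0.055]
tool_rot: [1.054, 1.265, -1.05]
wrist_force: [0.4, 0.1, -0.1]
opening: 0.0513
```

```bash
python3 -m crank '[[-0.5,0.5,-0.6,0,0.012,0,60],[0,0,-0.4,0,0,0,60],[0,0,0,0,0,0,60],[0,0,0,0,0,0,60],[0,0,0,0,0,0,60],[0,0,0,0,0,0,60],[0,0,0,0,0,0,60],[0,0,0,0,0,0,60],[0,0,0,0,0,0,60],[0,0,0,0,0,0,60]]'
python3 - <<'E'
from h import *
from scipy.spatial.transform import Rotation as Ro
s=ctrl.get_state();print(Ro.from_rotvec(s['tool_rot']).as_matrix()[:,:2].round(3))
w,i=snap('wrist','w4'); print(proj(i,(.508,-.3956,.074))); cv2.imwrite('pics/w4c.png',w[180:372,128:384,::-1].repeat(2,0).repeat(2,1))
E
```

```text
time_s: 13.68
position: [0.508, -0.3951, 0.0455]
tool_rot: [1.048, 1.273, -1.058]
wrist_force: [0.2, -0.0, -0.4]
opening: 0.0512
[[ 0.016  0.979]
 [-0.021  0.204]
 [-1.     0.012]]
(np.float64(247.862780448838), np.float64(293.76449906722974))
```

View pics/w4c.png

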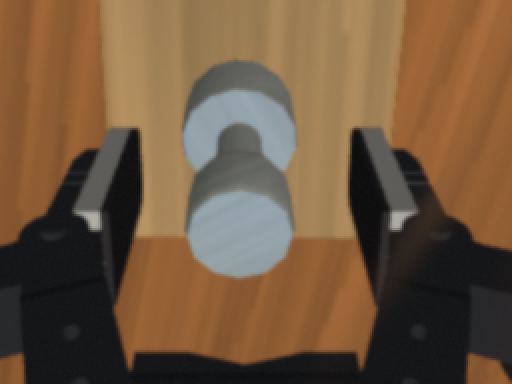

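The small weight is centred between the pads. Closing.

```bash
python3 -m crank '[[0,0,0,0,0,0,0],[0,0,0,0,0,0,0],[0,0,0,0,0,0,0],[0,0,0,0,0,0,0],[0,0,0,0,0,0,0],[0,0,0,0,0,0,0],[0,0,0,0,0,0,0],[0,0,1,0,0,0,0],[0,0,2,0,0,0,0],[0,0,2.5,0,0,0,0]]'; python3 -m crank '[[0,0,3,0,0,0,0],[0,0,3,0,0,0,0],[0,0,3,0,0,0,0],[0,0,2,0,0,0,0],[0,0,0,0,0,0,0],[0,0,0,0,0,0,0],[0,0,0,0,0,0,0],[0,0,0,0,0,0,0],[0,0,0,0,0,0,0],[0,0,0,0,0,0,0]]'
```

```text
time_s: 14.57
position: [0.5033, -0.3924, 0.0965]
tool_rot: [1.049, 1.288, -1.061]
wrist_force: [-0.1, 0.9, -1.5]
opening: 0.0224
time_s: 15.4
position: [0.5019, -0.3908, 0.2155]
tool_rot: [1.048, 1.288, -1.059]
wrist_force: [-0.2, 0.3, -1.0]
opening: 0.0226
```

```bash
python3 -m crank '[[0,1,2,0,0,0,0],[0.5,2,2,0,0,0,0],[1,3,2,0,0,0,0],[1,3.5,0.3,0,0,0,0],[1,3.5,0.3,0,0,0,0],[1,3.5,0.3,0,0,0,0],[1,3.5,0.3,0,0,0,0],[1,3.5,0.3,0,0,0,0],[1,3.5,0.3,0,0,0,0],[1,3,0.3,0,0,0,0]]'
```

```text
time_s: 16.23
position: [0.5769, -0.0908, 0.2851]
tool_rot: [1.059, 1.302, -1.094]
wrist_force: [0.0, 0.2, 0.2]
opening: 0.0225
```

```bash
python3 -m crank '[[0.8,2.5,0,0,0,0,0],[0.8,2.5,0,0,0,0,0],[0.8,2.2,0,0,0,0,0],[0.8,2,0,0,0,0,0],[0.5,1,0,0,0,0,0],[0,0,0,0,0,0,0],[0,0,0,0,0,0,0],[0,0,0,0,0,0,0],[0,0,0,0,0,0,0],[0,0,0,0,0,0,0]]'
python3 -c "
from h import *
from scipy.spatial.transform import Rotation as Ro
s=ctrl.get_state();print(Ro.from_rotvec(s['tool_rot']).as_matrix()[:,:2].round(3))"
```

```text
time_s: 17.07
position: [0.6126, 0.0234, 0.2774]
tool_rot: [1.046, 1.32, -1.093]
wrist_force: [-0.4, -0.2, -0.3]
opening: 0.022
[[-0.037  0.981]
 [-0.006  0.192]
 [-0.999 -0.037]]
```

```bash
python3 -m crank '[[0.4,-0.4,0,-0.015,-0.05,0,0],[0,0,-1.5,0,0,0,0],[0,0,-2,0,0,0,0],[0,0,-2,0,0,0,0],[0,0,-1.5,0,0,0,0],[0,0,-0.5,0,0,0,0],[0,0,0,0,0,0,0],[0,0,0,0,0,0,0],[0,0,0,0,0,0,0],[0,0,0,0,0,0,0]]'
python3 - <<'E'
from h import *
from scipy.spatial.transform import Rotation as Ro
s=ctrl.get_state();print(Ro.from_rotvec(s['tool_rot']).as_matrix()[:,:2].round(3))
w,i=snap('wrist','w5'); print(proj(i,(.626,-.010,.111)),proj(i,(.635,-.040,.183)))
E
```

```text
time_s: 17.9
position: [0.618, 0.004, 0.2048]
tool_rot: [1.069, 1.247, -1.082]
wrist_force: [0.1, -0.1, -0.8]
opening: 0.0221
[[ 0.023  0.985]
 [-0.03   0.171]
 [-0.999  0.018]]
(np.float64(253.60043555758352), np.float64(211.678752164202)) (np.float64(262.60299054064484), np.float64(303.3716211467909))
```

View pics/w5.png

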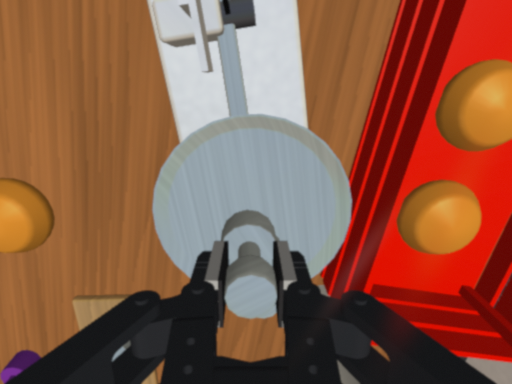

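The small weight is held over the pan. It needs about 1.4 cm more +y before lowering, to stay clear of the medium weight.

```bash
python3 -m crank '[[0,0.8,-0.4,0,0,0,0],[0,0.6,-0.6,0,0,0,0],[0,0,-0.8,0,0,0,0],[0,0,-0.8,0,0,0,0],[0,0,-0.6,0,0,0,0],[0,0,-0.4,0,0,0,0],[0,0,0,0,0,0,0],[0,0,0,0,0,0,0],[0,0,0,0,0,0,0],[0,0,0,0,0,0,0]]'
python3 -c "
from h import *
from scipy.spatial.transform import Rotation as Ro
s=ctrl.get_state();print(Ro.from_rotvec(s['tool_rot']).as_matrix()[:,:2].round(3))"
```

```text
time_s: 18.78
position: [0.6184, 0.0211, 0.1659]
tool_rot: [1.069, 1.247, -1.079]
wrist_force: [-0.6, -0.6, -1.0]
opening: 0.022
[[ 0.025  0.985]
 [-0.029  0.173]
 [-0.999  0.02 ]]
```

```bash
python3 -m crank '[[0,0,-0.6,0,0,0,0],[0,0,-0.6,0,0,0,0],[0,0,-0.4,0,0,0,0],[0,0,-0.3,0,0,0,0],[0,0,-0.3,0,0,0,0],[0,0,-0.3,0,0,0,0],[0,0,-0.3,0,0,0,0],[0,0,-0.2,0,0,0,0],[0,0,-0.2,0,0,0,0],[0,0,0,0,0,0,0]]'
```

```text
time_s: 19.62
position: [0.6195, 0.0205, 0.1319]
tool_rot: [1.071, 1.244, -1.078]
wrist_force: [0.2, -0.7, 0.2]
opening: 0.0221
```

Foot at about 0.098 m, with the pan following it down and the load off the wrist. I'll release, let it settle, then lift.

```bash
python3 -m crank '[[0,0,0,0,0,0,0],[0,0,0,0,0,0,0],[0,0,0,0,0,0,40],[0,0,0,0,0,0,50],[0,0,0,0,0,0,55],[0,0,0,0,0,0,55],[0,0,0,0,0,0,55],[0,0,0,0,0,0,55],[0,0,0,0,0,0,55],[0,0,0,0,0,0,55]]'; python3 -m crank '[[0,0,0.5,0,0,0,55],[0,0,1.5,0,0,0,55],[0,0,2,0,0,0,55],[0,0,2.5,0,0,0,55],[0,0,2.5,0,0,0,55],[0,0,2,0,0,0,55],[0,0,0,0,0,0,55],[0,0,0,0,0,0,55],[0,0,0,0,0,0,55],[0,0,0,0,0,0,55]]'
```

```text
time_s: 20.45
position: [0.6206, 0.0208, 0.1331]
tool_rot: [1.073, 1.242, -1.075]
wrist_force: [0.0, 0.1, -0.2]
opening: 0.0468
time_s: 21.28
position: [0.618, 0.0207, 0.248]
tool_rot: [1.07, 1.245, -1.077]
wrist_force: [-1.2, -0.4, 0.2]
opening: 0.0468
```

```bash
python3 -m crank '[[-0.5,-1,1,0,0,0,55],[-1.2,-3,1,0,0,0,55],[-1.2,-3,0.5,0,0,0,55],[-1.2,-3,0.3,0,0,0,55],[-1.2,-3,0.3,0,0,0,55],[-1.2,-3,0.3,0,0,0,55],[-1.2,-3,0.3,0,0,0,55],[-1.2,-3,0.3,0,0,0,55],[-1.2,-3,0.3,0,0,0,55],[0,0,0,0,0,0,55]]'; python3 -m crank '[[0,0,0,0,0,0,55],[0,0,0,0,0,0,55],[0,0,0,0,0,0,55],[0,0,0,0,0,0,55],[0,0,0,0,0,0,55],[0,0,0,0,0,0,55],[0,0,0,0,0,0,55],[0,0,0,0,0,0,55],[0,0,0,0,0,0,55],[0,0,0,0,0,0,55]]'
python3 - <<'E'
from h import *
a,ia=snap('scene','s6'); b,ib=snap('top','t6')
m=np.vstack([cv2.resize(a[130:250,200:380],(600,400),interpolation=cv2.INTER_CUBIC)])
n=np.hstack([cv2.resize(b[110:230,130:310],(300,200)),cv2.resize(a,(267,200)),np.zeros((200,33,3),np.uint8)])
cv2.imwrite('pics/m6.png',np.vstack([m,n])[:,:,::-1])
E
```

```text
time_s: 22.12
position: [0.5005, -0.2429, 0.287]
tool_rot: [1.059, 1.264, -1.089]
wrist_force: [-0.9, -1.5, -0.3]
opening: 0.0467
time_s: 22.95
position: [0.4991, -0.2406, 0.2857]
tool_rot: [1.057, 1.271, -1.088]
wrist_force: [-0.7, -0.0, -0.2]
opening: 0.0469
```

View pics/m6.png

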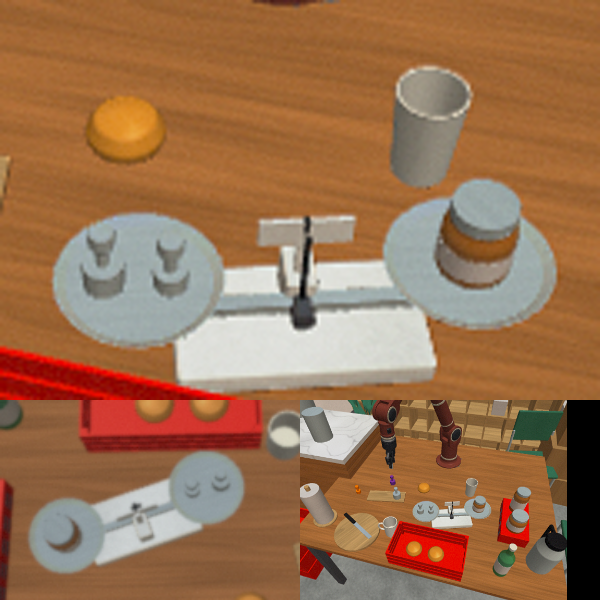

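Both weights are upright on the pan, and the pointer at (307,220) in the crop stands at the middle of its plate. I'll check the level numerically, and compare the pointer with the start and a second later.

```bash
python3 -m crank '[[0,0,0,0,0,0,55],[0,0,0,0,0,0,55],[0,0,0,0,0,0,55],[0,0,0,0,0,0,55],[0,0,0,0,0,0,55],[0,0,0,0,0,0,55],[0,0,0,0,0,0,55],[0,0,0,0,0,0,55],[0,0,0,0,0,0,55],[0,0,0,0,0,0,55]]' | head -1
python3 - <<'E'
from h import *
snap('scene','s7'); a0,i=load('s0'); a6,_=load('s6'); a7,_=load('s7')
print('motion',np.abs(a6.astype(int)-a7)[180:250,200:380].mean(), np.abs(a6.astype(int)-a7)[180:250,200:380].max())
# lid top centre height of low jar, scene view, rows
th=np.linspace(0,6.28,72)
for z in (.117,.108,.099,.090,.081):
    p=np.array([proj(i,(.626+.078*np.cos(t),-.010+.078*np.sin(t),z)) for t in th]); print(z,p.min(0).round(1),p.max(0).round(1))
for im in (a0,a7):
    col=im[185:245,239].astype(int); print((col[:,0]-col[:,2]).tolist())
f=lambda im:cv2.resize(im[185:240,262:318],(400,393),interpolation=cv2.INTER_CUBIC)
cv2.imwrite('pics/m7.png',np.hstack([f(a0),f(a7)])[:,:,::-1])
E
```

```text
time_s: 23.88
motion 2.1512698412698414 22
0.117 [214.4 190.7] [267.2 231.5]
0.108 [214.7 192.6] [267.1 233.4]
0.099 [214.9 194.5] [267.  235.3]
0.09 [215.1 196.4] [266.9 237.1]
0.081 [215.2 198.3] [266.8 238.9]
[110, 108, 104, 101, 72, -1, -24, -23, -22, -13, -13, -14, -13, -14, -13, -15, -13, -12, -11, -12, -13, -14, -15, -14, -10, -13, -12, -12, -11, -14, -13, -14, -13, -12, -13, -14, -12, -12, -13, -13, -10, -11, -9, -1, 15, 49, 106, 106, 107, 109, 109, 105, 100, 106, 105, 96, 103, 157, 231, 186]
[112, 108, 100, 93, 105, 105, 101, 106, 72, 1, -26, -23, -19, -14, -12, -14, -13, -14, -13, -15, -13, -13, -14, -13, -13, -15, -12, -13, -11, -12, -12, -14, -12, -15, -13, -14, -12, -12, -13, -11, -13, -11, -14, -11, -11, -14, -14, 4, 21, 76, 112, 105, 104, 110, 106, 93, 103, 156, 233, 187]
```

View pics/m7.png

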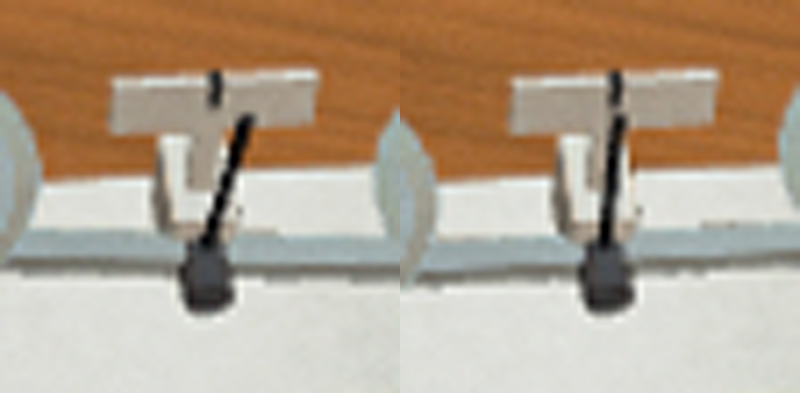

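```bash
python3 -c "
from station import ctrl
print(ctrl.get_state()['time_s'],ctrl.job_done())"
```

```text
the job is handed in; nothing more can be done
23.9333 None
```

I put the medium (200 g) and small (100 g) weights on the empty pan, and the balance came to rest close to level. The job was handed in at 23.9 s. The jar on the balance is the low 300 g one.

**Placement:** Both weights were lowered until the wrist no longer carried them, then released, and both stand upright on the pan. The large weight stayed on its board. The jars, mug, roll and cup were not touched, and the arm was parked clear.

**Last checks:**
- **Pan height:** The weight pan sank about 19 mm (4 px, ±2 mm), against 18 mm expected for level.
- **Pointer:** It swung from well to one side to just beside its mark. The remaining offset of about 1 px in the camera image is probably parallax. Taken at face value it would be about 0.03 rad, still inside the 0.04 rad limit.
- **At rest:** Two pictures 0.9 s apart showed only small pixel differences around the balance (mean 2, largest 22 of 255), so I took it to be still.
- **Weak points:** The pan mask failed in the scene view, so I used the pan centre from the top view, and the wrist view agreed with it. I had no direct reading of the beam angle.

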